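# Snap the retaining cap onto the label unwinder

## Task

The label unwinder has a new roll on it: set its grey retaining cap over the three prongs of the hub and let go, then press the cap down squarely with the hollow seating tool (not with the gripper itself) until it clicks home behind the barbs, firmly but without forcing it. Put the tool back on its stand, upright over the post, and leave the other things on the table where they are.

Things in the scene. Friction and masses are not known exactly. Their poses are not given: they have to be found in the camera images.
- unwinder: Label unwinder, fixed: round grey base 132 mm across, 11 mm high, with a low wire guide; on it an aluminium platter with a flat white label roll, 94 mm across, its hole 38 mm, its top 61 mm above the table. Origin: on the hub's upright axis at table level. In the roll's hole is a black hub 36 mm across, on it a rubber washer whose top is 55.7 mm above the table and three white prongs
- barbs (a point): On the hub's axis, 60 mm above the table, level with the undersides of the prongs' barbs. The three prongs (120 degrees apart) are 20 mm across the barbs, slope in to 12 mm across and end 10.6 mm above this point; they give way inward and spring back. A cap laid loosely on them rests with its underside about 5 mm above this point; clicked home, its underside is 3 mm below this point
- cap_collar (a point): Centre of the collar's top, 9 mm above the cap's underside; the tool's foot bears on this ring. Pressing takes 8 to 12 N over the prongs, drops to 5 N, rises to 7 to 10 N on the roll's brake spring, then the cap clicks; 1.3 mm lower it stops on a rubber washer and the force climbs steeply. 14 to 15 N always seats it; over 22 N damages it. Let go unclicked, it is lifted again by the spring
- cap: Retaining cap, loose, grey plastic, 60 g: round flange 56 mm across, 6.5 mm thick (grip it by this edge), on it a collar 36 mm across whose top is 9 mm above the underside; inside the collar a recess 26 mm across down to a lip 3 mm thick with a 16 mm round hole for the prongs. Lies flat on the table, collar up. Origin: centre of the underside, z up toward the collar
- tool: Seating tool, loose, 250 g: an aluminium barrel 43 mm across with a wooden handle on top; below the barrel a hollow steel foot (38 mm outside, 28 mm inside, open below, clears the prongs) on a fine thread. Origin: centre of the barrel's lower rim, z up the tool. The foot reaches 6 to 22 mm below the origin, wherever it was last screwed: it stays, but how far is not measured and must be felt
- tool_grip (a point): Middle of the tool's square wooden handle, 60 mm above the tool's origin. The handle is 28 x 28 mm, its flat sides along the tool's x and y, and reaches from 35 to 85 mm above the origin; the tool's top is 90 mm above it. The hollow ends in a flat ceiling 24 mm above the origin
- stand: Tool stand, fixed: a dark steel disc 76 mm across and 10 mm thick with an upright round post 21 mm thick that ends 59 mm above the table. The tool hangs over the post: the ceiling of its hollow rests on the post's flat top, its origin is then 35 mm above the table and its foot stays clear of the disc. Origin: centre of the disc's underside, on the post's axis
- spare_roll: Small white label roll, 44 mm across and 26 mm high, loose on the table; to be left alone. Origin: centre of the underside
- ribbon_spool: Red ribbon spool about 62 mm across and 38 mm high, loose on the table; to be left alone. Origin: underside, near its centre
There are look-alikes about, which are no part of the job. There is more than one size of the cap; the job needs the largest. What is shaped like the stand but pink is not meant.

How it is judged:
By the outcome, as a careful person would: the job done as asked, in the order asked, and still so for the second after the job is handed in, with the robot touching nothing.
It also fails if it takes over 64 s, if anything falls off the work surface, if the arm or the gripper's body presses on something with over 40 N, if the wrist force passes 120 N, or if a joint passes its speed limit or range.

## Robot

A 6-joint arm with a two-finger parallel gripper is mounted at the origin on a cart in front of the work surface, level with it; the furniture and walls round the work are solid. World frame = base frame: x ahead of the robot, y to its left, z up, the work surface at z = 0. Lengths are in mm, angles in rad, forces in N, time in s.
With the tool pointing down it reaches from about 375 to 975 mm from the base axis. Payload 3.8 kg.
Tool frame: the origin (TCP) lies where the fingers leave the gripper's body, on its centre line; the fingertips stand 73 mm ahead of it and the grasp point (between the pads) lies 54 mm ahead of it; z points along the fingers, y is the line along which they close (so a half turn about z gives the same grasp; the last joint's range is limited). The gripper opens to 85 mm and grips with 20 to 120 N. Pads are 22 mm wide; open, the fingers measure 114 mm over their backs; the gripper's body (76 mm by 85 mm) begins 54 mm behind the grasp point. The pads swing forward as they close: fully open they stand 13 mm farther back than shut.
Start: joints at [-1.243, 0.264, 1.604, -0, 1.274, -0.037], TCP at [240.809, -630.579, 303.88] pointing down, gripper open.
Joint ranges: [-2.63, 2.63], [-0.94, 2.18], [0.31, 2.57], [-1.31, 4.45], [0, 2.66], [-2.55, 2.55]. Speed limits (rad/s): [2.57, 2.57, 3.14, 3.14, 3.14, 3.14].

## Interface

Orientations are given as a unit quaternion [x, y, z, w].
In Python, from plant import arm gives the robot as it stands.
- The arm moves only by the shell command python3 -m handwheel 'ROWS'. ROWS is a JSON list of rows, 1 to 5 of them, each of 7 numbers: the opening from 0.0 (shut) to 1.0 (fully open), then dx, dy, dz in mm, then a rotation vector rx, ry, rz in rad; each row is the pose to reach, as a shift and turn from the pose commanded when the command began, along the tool's axes at that moment; what a row does not reach only later rows make up. A row lasts 1/12 s, in which the tool goes at most 41.7 mm and 0.125 rad, less where a joint would pass 70% of its speed; a pose out of reach is approached as far as the arm can. The fingers move at their own pace and stop on an object; the grip force is fixed at half the most. Time passes only in rows, so rows that do not move let the fingers close. It prints the time, the measured TCP pose, the force, the opening and the grip force at its end.
- arm.state(): the state, without advancing time (a new reading comes with each control period).
- arm.read_camera(name): name is "scene" or "top"; returns a dict with "color" (420x560x3 uint8, red, green, blue), "camera_matrix" (3x3 intrinsics, pixels), "k1" (the pictures are not rectified: a ray, as slopes to the right and down, at radius r is drawn at 1 + k1 r^2 times it, then the intrinsics apply), "position" and "orientation" of the camera in the world. Camera axes: x right, y down, z forward; pixel columns grow to the right and rows downward; lengths in mm; the calibration is good to about 2 mm. A picture is of the moment at which its call begins. There is no depth.
- arm.hand_in(): hands the job in; it is judged then, once.
The state is a dict: "time": time; "joint_pos": joint angles; "qd": joint speeds; "tau": joint torques, N m; "eef_pos": TCP position; "orientation": TCP orientation; "wrist_force": force on the tool from outside, world axes, zero at the start; "torque": the same for the moment, N m; "grip_width": opening from 0.0 (shut) to 1.0 (fully open); "finger_force": force on a finger pad.
Only numpy, scipy, OpenCV 4.12 (cv2) and the standard library are available. Lean on these libraries where they do the work, as an engineer would, in place of code of your own. Each camera call takes 0.05 s, during which the arm holds its last target. There are 200 camera calls.

## Working session

There is one attempt and no reset: what is moved stays moved. The work goes in short steps, Python scripts to look and compute and a shell command to move; the robot and the scene stay as the last step left them, time stands still between calls to the robot, and variables do not carry over. Pictures are saved under pics/ and viewed, at most 11 in all, crops included, and the job is handed in when it is done.

```bash
ls; mkdir -p pics; cat > h.py <<'E'
import numpy as np, cv2
from scipy.spatial.transform import Rotation as R
from plant import arm
def cam(n):
    c=arm.read_camera(n); return c
def pose(c):
    o=c["orientation"]; o=np.array(o)
    Rm=R.from_quat(o).as_matrix() if o.size==4 else o.reshape(3,3)
    return Rm,np.array(c["position"],float)
def px2w(c,u,v,z):
    K=np.array(c["camera_matrix"],float);Rm,p=pose(c)
    d=np.array([(u-K[0,2])/K[0,0],(v-K[1,2])/K[1,1]]); s=d.copy()
    for _ in range(30): s=d/(1+c["k1"]*(s@s))
    r=Rm@np.array([s[0],s[1],1]); return p+r*(z-p[2])/r[2]
def w2px(c,P):
    K=np.array(c["camera_matrix"],float);Rm,p=pose(c)
    q=(np.atleast_2d(P)-p)@Rm; s=q[:,:2]/q[:,2:]
    s=s*(1+c["k1"]*(s**2).sum(1))[:,None]
    return s*[K[0,0],K[1,1]]+[K[0,2],K[1,2]]
E
python3 - <<'E'
from h import *
for n in("scene","top"):
    c=cam(n); cv2.imwrite(f"pics/{n}0.png",c["color"][:,:,::-1]); print(n,c["position"],c["orientation"],c["camera_matrix"],c["k1"])
print(arm.state())
E
```

```text
pics
scene [-241.6766784  -623.81583353  496.80185391] [ 0.74983559 -0.36091219  0.23265913 -0.5033475 ] [[487.7784228    0.         278.69661725]
 [  0.         487.7784228  212.80095276]
 [  0.           0.           1.        ]] -0.11404788107251551
top [ 331.98220112    9.31586759 1212.56194435] [ 0.70626894 -0.70394147  0.05871284 -0.0469402 ] [[485.26511903   0.         277.95766923]
 [  0.         485.26511903 209.93565541]
 [  0.           0.           1.        ]] -0.14789271690129463
{'time': 0.1, 'joint_pos': array([-1.24287536e+00,  2.64699924e-01,  1.60527164e+00,  1.49037674e-05,
        1.27371572e+00, -3.69118505e-02]), 'qd': array([-0.0027852 , -0.00160529, -0.0018095 ,  0.00023918, -0.00026816,
       -0.00192811]), 'tau': array([ 6.84296065e-04, -5.16705787e+01, -3.68589628e+01,  2.10026155e-05,
        6.33012285e-03,  3.32139564e-05]), 'eef_pos': array([ 240.65889984, -630.07351269,  302.65300723]), 'orientation': array([ 9.83408070e-01,  1.81404166e-01, -1.44804536e-04, -1.03728393e-03]), 'wrist_force': array([ 0.22771811,  0.46559599, -0.1778761 ]), 'torque': array([-0.02293953,  0.00682204, -0.01139022]), 'finger_force': 0.0, 'grip_width': 0.9967093572312881}
```

View pics/top0.png

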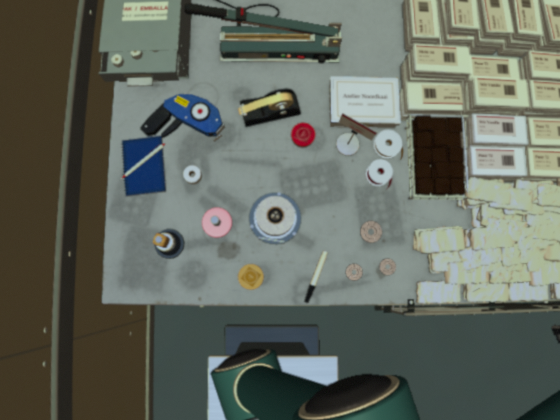

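View pics/scene0.png

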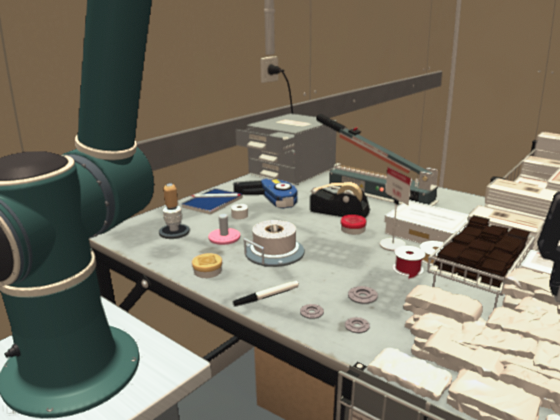

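Top view: the candidate caps are at (371,231), (354,271) and (387,267), and the first looks largest. The stand with the tool is at (167,242), the pink look-alike at (217,222) and the unwinder at (275,216). The spare roll is at (192,174), the yellow thing at (251,277), and there are spools at (388,143), (379,172) and (303,134). I'll check the choice in one close crop.

```bash
cat > m.py <<'E'
from h import *
t=cam("top");s=cam("scene")
def crop(c,x,y,w,h,f): return cv2.resize(c["color"][y:y+h,x:x+w,::-1],(w*f,h*f),interpolation=cv2.INTER_CUBIC)
a=crop(t,325,200,80,90,4); b=crop(t,240,180,72,72,5); d=crop(t,138,210,60,60,4)
e=crop(s,145,175,60,70,4)
f=crop(s,235,210,80,60,4)
M=np.zeros((600,800,3),np.uint8)
def put(i,x,y): M[y:y+i.shape[0],x:x+i.shape[1]]=i[:600-y,:800-x]
put(a,0,0);put(b,325,0);put(d,0,360);put(e,245,365) ;put(f,490,365)
cv2.imwrite("pics/m1.png",M)
for n,u,v,z in(("cap",371,231,9),("c2",354,271,6),("c3",387,267,6),("unw",275,216,61),("tool",163,240,125),("stand",170,244,10)): print(n,px2w(t,u,v,z).round(1))
for n,u,v,z in(("cap",363,294.5,9),("c2",312,311,6),("c3",357,324,6),("unw",274,229,61),("tooltop",170,185,125),("stand",174.5,230,10)): print(n,px2w(s,u,v,z).round(1))
E
python3 m.py
```

```text
cap [ 460.9 -244.7    9. ]
c2 [ 361.  -200.3    6. ]
c3 [ 370.6 -284.1    6. ]
unw [490.8  -2.7  61. ]
tool [426.1 250.7 125. ]
stand [426.2 258.2  10. ]
cap [ 450.1 -253.1    9. ]
c2 [ 352.5 -206.9    6. ]
c3 [ 367.2 -290.1    6. ]
unw [488.2  -8.5  61. ]
tooltop [423.4 251.4 125. ]
stand [422.6 251.1  10. ]
```

View pics/m1.png

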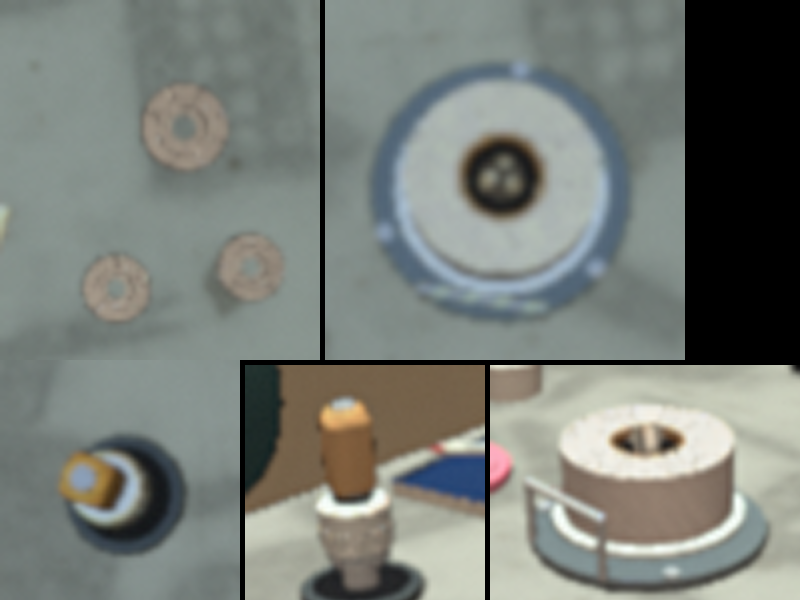

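The crop confirms that the cap at (371,231) is clearly the largest, about 21 px against 17. The tool stands on the dark disc, and the prongs are centred at about (275.4,215.6). Next I'll refine the positions by segmentation and fit the handle's yaw.

```bash
cat > m2.py <<'E'
from h import *
from scipy.optimize import minimize
t=cam("top");s=cam("scene")
def mask(c,box,f):
    x,y,w,h=box; im=c["color"].astype(int); m=np.zeros(im.shape[:2],np.uint8); m[y:y+h,x:x+w]=f(im)[y:y+h,x:x+w]; 
    n,l,st,_=cv2.connectedComponentsWithStats(m); k=1+st[1:,4].argmax(); return (l==k).astype(np.uint8)
def cyl(xy,r,z0,z1): 
    a=np.linspace(0,2*np.pi,60); return np.array([[xy[0]+r*np.cos(b),xy[1]+r*np.sin(b),z] for b in a for z in(z0,z1)])
def sq(xy,yaw,h,z0,z1): return np.array([[xy[0]+h*2**.5*np.cos(yaw+b),xy[1]+h*2**.5*np.sin(yaw+b),z] for b in np.pi/4+np.arange(4)*np.pi/2 for z in(z0,z1)])
def hull(c,P,S=8):
    p=w2px(c,P); m=np.zeros((420*2,560*2),np.uint8)
    cv2.fillConvexPoly(m,cv2.convexHull(((p+.25)*2*16).round().astype(np.int32)),255,shift=4)
    return cv2.resize(m,(560,420),interpolation=cv2.INTER_AREA)/255.
def fit(pairs,model,x0,step):
    def cost(x): return sum(abs(hull(c,model(x))-m).sum() for c,m in pairs)
    sim=np.vstack([x0]+[np.array(x0)+np.eye(len(x0))[i]*step[i] for i in range(len(x0))])
    r=minimize(cost,x0,method="Nelder-Mead",options=dict(initial_simplex=sim,xatol=.02,fatol=.05)); return r.x.round(2),round(r.fun,1)
warm=lambda im:(im[...,0]-im[...,2]>-2)
def fl(m):
    cs,_=cv2.findContours(m,cv2.RETR_EXTERNAL,cv2.CHAIN_APPROX_NONE); return cv2.drawContours(np.zeros_like(m),cs,-1,1,-1)
mt=fl(mask(t,(352,212,38,38),lambda i:i[...,0]-i[...,2]>5)); ms=fl(mask(s,(342,280,42,30),lambda i:i[...,0]-i[...,2]>9))
print("cap",mt.sum(),ms.sum())
f=lambda x:np.vstack([cyl(x,28,0,6.5),cyl(x,18,6,9)])
for p in([(t,mt)],[(s,ms)],[(t,mt),(s,ms)]): print(fit(p,f,[458,-247],[6,6]))
og=lambda i:(i[...,0]-i[...,2]>45)
ht=fl(mask(t,(140,220,40,36),og)); hs=fl(mask(s,(155,178,30,40),og))
print("handle",ht.sum(),hs.sum())
f=lambda x:sq(x,x[2],14,70,122)
for y0 in(0,.4,.8,1.2):
  for p in([(t,ht)],[(s,hs)],[(t,ht),(s,hs)]): print(y0,fit(p,f,[425,251,y0],[4,4,.2]))
dark=lambda i:(i.sum(2)<150)
dt=fl(mask(t,(145,220,50,50),lambda i:(i.sum(2)<190))) ; print("disc",dt.sum(),[fit([(t,dt)],lambda x:cyl(x,38,0,10),[425,252],[5,5])])
hub=fl(mask(t,(255,195,40,40),lambda i:i.sum(2)<300)); print("hub",hub.sum(),fit([(t,hub)],lambda x:cyl(x,19,61,61),[490,-3],[4,4]))
hub=fl(mask(s,(262,222,26,16),lambda i:i.sum(2)<330)); print("hub",hub.sum(),fit([(s,hub)],lambda x:cyl(x,19,61,61),[490,-5],[4,4]))
print("prongs",px2w(t,275.2,215.4,68))
cv2.imwrite("pics/msk.png",np.hstack([cv2.resize((x["color"][:,:,::-1]*(.4+.6*m[...,None])).astype(np.uint8)[b[1]:b[1]+50,b[0]:b[0]+50],(200,200)) for x,m,b in((t,mt,(345,205)),(s,ms,(338,270)),(t,ht,(140,215)),(s,hs,(145,178)))]))
E
python3 m2.py
```

```text
cap 387 1260
(array([ 460.86, -245.1 ]), np.float64(21.0))
(array([ 443.7 , -256.05]), np.float64(753.4))
(array([ 460.79, -244.88]), np.float64(804.2))
handle 138 282
0 (array([ 4.2833e+02,  2.6396e+02, -3.9000e-01]), np.float64(85.3))
0 (array([428.63, 261.42,  -0.66]), np.float64(58.0))
0 (array([429.44, 262.43,  -0.54]), np.float64(150.1))
0.4 (array([ 4.3080e+02,  2.6706e+02, -3.6000e-01]), np.float64(86.5))
0.4 (array([429.72, 263.51,   0.97]), np.float64(56.5))
0.4 (array([431.28, 265.32,   1.02]), np.float64(152.3))
0.8 (array([429.35, 263.86,   1.17]), np.float64(86.0))
0.8 (array([423.42, 254.3 ,   0.92]), np.float64(65.0))
0.8 (array([430.5 , 264.19,   1.  ]), np.float64(150.8))
1.2 (array([428.94, 260.49,   1.26]), np.float64(86.3))
1.2 (array([427.02, 259.07,   0.9 ]), np.float64(58.0))
1.2 (array([428.19, 261.46,   1.02]), np.float64(152.6))
disc 208 [(array([432.81, 260.75]), np.float64(551.8))]
hub 199 (array([493.8 ,  -2.23]), np.float64(13.5))
hub 23 (array([487.31,   3.78]), np.float64(85.5))
prongs [491.30531995  -3.0774463   68.        ]
```

View pics/msk.png

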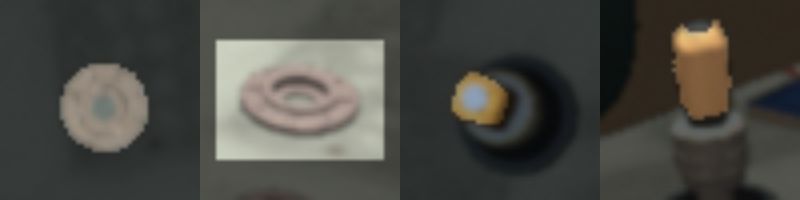

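```bash
sed -i '/^mt=/,$d' m2.py; cat > m3.py <<'E'
from m2 import *
im=s["color"].astype(int); print("table/cap", im[284,345],im[295,350],im[303,363], "handle top",t["color"][238:243,155:168].sum(2).tolist())
rb=lambda k:(lambda i:i[...,0]-i[...,2]>k)
for k in(14,18,22):
    ms=fl(mask(s,(342,280,42,30),rb(k))); print("cap scene",k,ms.sum(),fit([(s,ms)],lambda x:np.vstack([cyl(x,28,0,6.5),cyl(x,18,6,9)]),[458,-247],[6,6]))
for k in(10,20,30):
    ht=fl(mask(t,(140,220,40,36),rb(k))); hs=fl(mask(s,(155,178,30,40),rb(k+30)))
    f=lambda x:sq(x,x[2],14,70,120)
    for p in([(t,ht)],[(s,hs)],[(t,ht),(s,hs)]): print("handle",k,[m.sum() for _,m in p],fit(p,f,[428,261,-.4],[4,4,.3]))
g=t["color"].astype(int)
for th in(100,110,120):
    w=np.zeros(g.shape[:2],np.uint8); w[208:224,267:284]=(g.sum(2)>th*3)[208:224,267:284]
    n,l,st,ce=cv2.connectedComponentsWithStats(w); print("prong comps",th,[(st[i,4],ce[i].round(1).tolist()) for i in range(1,n)])
print(g[208:224,267:284].mean(2).astype(int))
roll=fl(mask(t,(245,185,62,62),lambda i:(i[...,0]-i[...,2]>-12)&(i.sum(2)>380))); print("roll",roll.sum(),fit([(t,roll)],lambda x:cyl(x,47,24,61),[490,-3],[4,4]),fit([(t,roll)],lambda x:cyl(x,47,61,61),[490,-3],[4,4]))
base=fl(mask(t,(240,180,72,72),lambda i:(i[...,2]-i[...,0]>15))); print("base",base.sum(),fit([(t,base)],lambda x:np.vstack([cyl(x,66,0,11),cyl(x,47,24,61)]),[490,-3],[4,4]))
E
python3 m3.py
```

```text
table/cap [200 205 189] [174 155 147] [106 100  95] handle top [[437, 468, 476, 478, 475, 457, 411, 361, 345, 320, 277, 214, 177], [439, 470, 479, 481, 477, 466, 429, 382, 357, 326, 264, 190, 150], [423, 461, 477, 478, 477, 466, 427, 384, 359, 314, 242, 172, 144], [399, 438, 461, 465, 453, 431, 402, 378, 349, 291, 215, 151, 145], [371, 398, 423, 422, 398, 371, 364, 351, 318, 255, 179, 150, 159]]
cap scene 14 405 (array([ 461.49, -245.89]), np.float64(71.1))
cap scene 18 376 (array([ 463.18, -245.17]), np.float64(98.8))
cap scene 22 342 (array([ 463.5 , -244.75]), np.float64(131.8))
handle 10 [np.uint64(182)] (array([ 4.2939e+02,  2.6403e+02, -4.2000e-01]), np.float64(46.0))
handle 10 [np.uint64(782)] (array([4.3889e+02, 2.8703e+02, 1.3000e-01]), np.float64(394.9))
handle 10 [np.uint64(182), np.uint64(782)] (array([4.2946e+02, 2.6664e+02, 1.0000e-02]), np.float64(494.2))
handle 20 [np.uint64(170)] (array([ 4.2886e+02,  2.6283e+02, -3.5000e-01]), np.float64(50.8))
handle 20 [np.uint64(269)] (array([430.66, 264.2 ,  -0.65]), np.float64(48.8))
handle 20 [np.uint64(170), np.uint64(269)] (
[... 1466 characters left out ...]
120 111  89  81 108 118  99  66  37  37  67 110]
 [109  65  37  49  81  94  83  71  75  97 110  95  64  39  49  85 121]
 [121  78  41  37  53  62  61  61  63  76  84  72  48  33  58 101 136]
 [142 104  61  37  35  40  44  50  54  54  53  43  34  37  70 115 148]
 [162 133  92  56  35  30  33  36  37  36  34  29  33  58  97 136 162]
 [172 153 124  91  61  42  34  30  32  32  34  42  63  96 132 158 171]
 [174 167 154 134 110  88  68  58  56  59  67  85 109 136 159 172 176]
 [174 174 170 162 151 137 120 107 106 111 119 134 150 164 174 178 178]]
roll 1165 (array([492.9 ,  -2.38]), np.float64(105.8)) (array([492.55,  -2.34]), np.float64(64.8))
base 2114 (array([494.01,  -3.08]), np.float64(105.3))
```

```bash
cat > d.py <<'E'
import sys
from h import *
# usage: d.py x y z(TCP) [yaw of tool-y, mod pi/2 or pi]
a=list(map(float,sys.argv[1:])); st=arm.state(); Rm=R.from_quat(st["orientation"])
print("t",round(st["time"],2),"tcp",st["eef_pos"].round(1),"F",st["wrist_force"].round(1),"grip",round(st["grip_width"],3),round(float(st["finger_force"]),1),"j6",st["joint_pos"][5].round(2),"j",st["joint_pos"].round(2))
y=Rm.as_matrix()[:,1]; print("y dir",np.arctan2(y[1],y[0]).round(3),"tilt rv",(R.from_matrix(Rm.as_matrix()).as_matrix()[:,2]).round(4))
if len(a)>2: print("delta tool",Rm.inv().apply(np.array(a[:3])-st["eef_pos"]).round(1))
E
python3 d.py 461 -245 250; python3 -m handwheel --help | head -20
```

```text
t 0.4 tcp [ 240.8 -630.5  303.7] F [ 0.2  0.2 -0.1] grip 0.998 0.0 j6 -0.04 j [-1.24  0.26  1.6  -0.    1.27 -0.04]
y dir -1.206 tilt rv [-1.e-04  4.e-04 -1.e+00]
delta tool [ 343.3 -281.6   53.8]Traceback (most recent call last):
    return _default_decoder.decode(s)
           ~~~~~~~~~~~~~~~~~~~~~~~^^^
    obj, end = self.raw_decode(s, idx=_w(s, 0).end())
               ~~~~~~~~~~~~~~~^^^^^^^^^^^^^^^^^^^^^^^
    raise JSONDecodeError("Expecting value", s, err.value) from None
json.decoder.JSONDecodeError: Expecting value: line 1 column 1 (char 0)
```

```bash
python3 -m handwheel '[[0.75,35,-28,0,0,0,0],[0.75,65,-53,0,0,0,0],[0.75,95,-78,0,0,0,0],[0.75,125,-103,0,0,0,0],[0.75,155,-127,0,0,0,0]]'
python3 -m handwheel '[[0.75,30,-25,5,0,0,0],[0.75,60,-50,15,0,0,0],[0.75,90,-75,25,0,0,0],[0.75,120,-100,40,0,0,0],[0.75,150,-125,54,0,0,0]]'; python3 d.py 461 -245 120
```

```text
time: 0.82
eef_pos: [340.7, -454.9, 303.9]
orientation: [0.983, 0.181, 0.0, 0.0]
wrist_force: [0.5, 0.0, -0.5]
grip_width: 0.749
finger_force: 0.0
time: 1.23
eef_pos: [436.6, -284.8, 250.1]
orientation: [0.983, 0.181, 0.001, 0.001]
wrist_force: [0.3, 0.3, 0.4]
grip_width: 0.749
finger_force: 0.0
t 1.23 tcp [ 436.6 -284.8  250.1] F [0.3 0.3 0.4] grip 0.749 0.0 j6 0.58 j [-0.63  0.01  1.99  0.    1.14  0.58]
y dir -1.206 tilt rv [ 0.0016 -0.0011 -1.    ]
delta tool [ 36.8 -28.7 130.1]
```

```bash
python3 -m handwheel '[[0.75,37,-29,0,0,0,0],[0.75,37,-29,40,0,0,0],[0.75,37,-29,80,0,0,0],[0.75,37,-29,115,0,0,0],[0.75,37,-29,130,0,0,0]]'
python3 -m handwheel '[[0.75,0,0,20,0,0,0],[0.75,0,0,30,0,0,0],[0.75,0,0,33,0,0,0],[0.75,0,0,33,0,0,0]]'; python3 d.py 461 -245 80
python3 - <<'E'
from h import *
t=cam("top");s=cam("scene")
a=cv2.resize(t["color"][190:290,310:430,::-1],(390,325),interpolation=cv2.INTER_CUBIC);b=cv2.resize(s["color"][230:330,300:420,::-1],(390,325),interpolation=cv2.INTER_CUBIC)
cv2.imwrite("pics/g1.png",np.hstack([a,b]))
E
```

```text
time: 1.65
eef_pos: [457.6, -243.7, 115.3]
orientation: [0.983, 0.182, -0.003, -0.002]
wrist_force: [-0.9, 0.1, -0.3]
grip_width: 0.749
finger_force: 0.0
time: 1.98
eef_pos: [459.8, -245.9, 86.4]
orientation: [0.983, 0.181, -0.0, -0.0]
wrist_force: [0.5, -0.4, 0.3]
grip_width: 0.749
finger_force: 0.0
t 1.98 tcp [ 459.8 -245.9   86.4] F [ 0.5 -0.4  0.3] grip 0.749 0.0 j6 0.67 j [-0.54  0.22  2.11 -0.    0.81  0.67]
y dir -1.206 tilt rv [-1.1e-03  7.0e-04 -1.0e+00]
delta tool [ 1.5 -0.4  6.4]
```

View pics/g1.png

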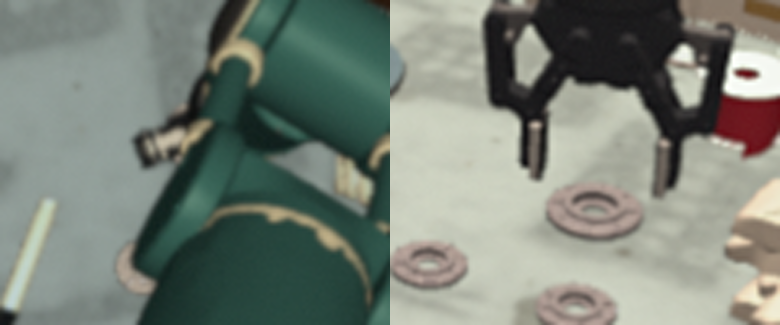

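The scene view shows the fingers straddling the large cap centrally, with the tips still about 20 mm up. I'll feel down from here.

```bash
python3 - <<'E'
from h import *
s=cam("scene"); d=np.array([.357,-.934,0])
for z in(10,15,20,25): print(z,w2px(s,np.array([[459.8,-245.9,z]-32*d,[459.8,-245.9,z]+32*d])).round(1).tolist())
E
python3 -m handwheel '[[0.72,1,0,4,0,0,0],[0.72,1,0,8,0,0,0],[0.72,1,0,10,0,0,0],[0.72,1,0,10,0,0,0]]'
python3 -m handwheel '[[0.72,0,0,2,0,0,0],[0.72,0,0,2,0,0,0],[0.72,0,0,2,0,0,0]]'
python3 d.py 461 -245 76
```

```text
10 [[345.5, 288.1], [379.4, 293.1]]
15 [[345.6, 285.8], [379.6, 290.8]]
20 [[345.7, 283.5], [379.7, 288.5]]
25 [[345.8, 281.2], [379.9, 286.2]]
time: 2.47
eef_pos: [460.7, -245.5, 76.5]
orientation: [0.983, 0.181, -0.0, -0.0]
wrist_force: [0.2, -0.1, 0.4]
grip_width: 0.72
finger_force: 0.0
time: 2.72
eef_pos: [460.9, -245.7, 74.8]
orientation: [0.983, 0.181, -0.0, -0.0]
wrist_force: [0.4, -0.4, 0.6]
grip_width: 0.722
finger_force: 0.0
t 2.72 tcp [ 460.9 -245.7   74.8] F [ 0.4 -0.4  0.6] grip 0.722 0.0 j6 0.67 j [-0.54  0.24  2.11 -0.    0.79  0.67]
y dir -1.206 tilt rv [-2.e-04  1.e-04 -1.e+00]
delta tool [ 0.3 -0.6 -1.2]
```

```bash
python3 -m handwheel '[[0.72,0,0,1,0,0,0],[0.72,0,0,1,0,0,0]]' | grep -E 'eef|force'
python3 -m handwheel '[[0.72,0,0,1,0,0,0],[0.72,0,0,1,0,0,0]]'| grep -E 'eef|force'
python3 -m handwheel '[[0.72,0,0,1,0,0,0],[0.72,0,0,1,0,0,0]]'| grep -E 'eef|force'
```

```text
eef_pos: [461.0, -245.7, 73.8]
wrist_force: [0.1, 0.7, -0.8]
finger_force: 0.0
eef_pos: [460.9, -245.7, 72.8]
wrist_force: [0.3, -0.4, -1.0]
finger_force: 0.0
eef_pos: [460.9, -245.6, 71.7]
wrist_force: [0.3, 0.4, 0.5]
finger_force: 0.0
```

```bash
for i in 1; do python3 -m handwheel '[[0.72,0,0,1,0,0,0],[0.72,0,0,1,0,0,0]]' | grep -E 'eef|wrist'
python3 -m handwheel '[[0.72,0,0,1,0,0,0],[0.72,0,0,1,0,0,0]]'| grep -E 'eef|wrist'
python3 -m handwheel '[[0.72,0,0,1,0,0,0],[0.72,0,0,1,0,0,0]]'| grep -E 'eef|wrist'; done
```

```text
eef_pos: [460.9, -245.7, 70.7]
wrist_force: [-0.5, 0.2, -0.3]
eef_pos: [460.9, -245.6, 69.7]
wrist_force: [-0.3, -0.3, 0.5]
eef_pos: [460.9, -245.6, 68.7]
wrist_force: [-0.4, -0.1, -0.4]
```

```bash
python3 -m handwheel '[[0.69,0,0,1,0,0,0],[0.69,0,0,1,0,0,0]]' | grep -E 'eef|wrist'
python3 -m handwheel '[[0.69,0,0,1,0,0,0],[0.69,0,0,1,0,0,0]]'| grep -E 'eef|wrist'
python3 -m handwheel '[[0.69,0,0,1,0,0,0],[0.69,0,0,1,0,0,0]]'| grep -E 'eef|wrist|width'
```

```text
eef_pos: [461.1, -245.7, 67.8]
wrist_force: [0.0, -0.1, -0.4]
eef_pos: [461.1, -245.8, 67.8]
wrist_force: [-3.1, 1.6, 7.9]
eef_pos: [461.2, -245.8, 67.7]
wrist_force: [-5.5, 3.5, 16.3]
grip_width: 0.69
```

```bash
python3 -m handwheel '[[0.69,0,0,-3.5,0,0,0],[0.69,0,0,-3.5,0,0,0],[0.6,0,0,-3.5,0,0,0],[0.6,0,0,-3.5,0,0,0],[0.5,0,0,-3.5,0,0,0]]'
python3 -m handwheel '[[0.5,0,0,0,0,0,0],[0.5,0,0,0,0,0,0]]'
```

```text
time: 4.63
eef_pos: [461.5, -246.0, 70.4]
orientation: [0.983, 0.181, 0.0, 0.0]
wrist_force: [-3.0, 1.3, 9.1]
grip_width: 0.613
finger_force: 60.7
time: 4.8
eef_pos: [461.5, -246.0, 70.4]
orientation: [0.983, 0.181, 0.0, 0.0]
wrist_force: [-1.4, 2.2, 10.5]
grip_width: 0.616
finger_force: 60.7
```

```bash
python3 -m handwheel '[[0.72,0,0,-1.5,0,0,0],[0.72,0,0,-1.5,0,0,0],[0.72,0,0,-18,0,0,-0.12],[0.72,0,0,-18,0,0,-0.24],[0.72,0,0,-18,0,0,-0.36]]' | grep time
python3 -m handwheel '[[0.72,0,0,0,0,0,-0.12],[0.72,0,0,0,0,0,-0.24],[0.72,0,0,0,0,0,-0.36],[0.72,0,0,0,0,0,-0.48],[0.72,0,0,0,0,0,-0.6]]' | grep time
python3 -m handwheel '[[0.72,0,0,0,0,0,-0.12],[0.72,0,0,0,0,0,-0.24],[0.72,0,0,0,0,0,-0.36],[0.72,0,0,0,0,0,-0.48],[0.72,0,0,0,0,0,-0.6]]' | grep eef
python3 -m handwheel '[[0.72,0,0,0,0,0,-0.011],[0.72,0,0,0,0,0,-0.011]]' | grep -E "wrist|width"
python3 d.py 461.2 -245.8 73
```

```text
time: 5.22
time: 5.63
eef_pos: [460.7, -245.5, 86.7]
wrist_force: [-0.2, 0.5, 0.7]
grip_width: 0.718
t 6.22 tcp [ 460.7 -245.5   86.9] F [-0.2  0.5  0.7] grip 0.718 0.0 j6 -0.9 j [-0.54  0.22  2.11  0.    0.82 -0.9 ]
y dir 0.362 tilt rv [-7.e-04  4.e-04 -1.e+00]
delta tool [-0.4  0.4 13.9]
```

```bash
python3 -m handwheel '[[0.72,0,0,8,0,0,0],[0.72,0,0,15,0,0,0],[0.72,0,0,15,0,0,0],[0.6,0,0,15,0,0,0],[0.5,0,0,15,0,0,0]]'
python3 -m handwheel '[[0.5,0,0,0,0,0,0],[0.5,0,0,0,0,0,0],[0.5,0,0,0,0,0,0]]'; python3 d.py
```

```text
time: 6.63
eef_pos: [460.8, -245.6, 72.1]
orientation: [0.567, 0.824, -0.0, -0.0]
wrist_force: [-0.1, 0.7, -0.6]
grip_width: 0.607
finger_force: 62.6
time: 6.88
eef_pos: [460.9, -245.7, 72.3]
orientation: [0.567, 0.824, 0.0, -0.0]
wrist_force: [0.1, -0.7, -0.4]
grip_width: 0.61
finger_force: 62.6
t 6.88 tcp [ 460.9 -245.7   72.3] F [ 0.1 -0.7 -0.4] grip 0.61 62.6 j6 -0.9 j [-0.54  0.24  2.11  0.    0.79 -0.9 ]
y dir 0.365 tilt rv [-0.  0. -1.]
```

```bash
python3 -m handwheel '[[0.5,0,0,-40,0,0,0],[0.5,0,0,-80,0,0,0],[0.5,0,0,-105,0,0,0],[0.5,0,0,-105,0,0,0]]' ; python3 d.py 493.3 -2.9 175
```

```text
time: 7.22
eef_pos: [464.7, -247.9, 184.2]
orientation: [0.567, 0.824, 0.0, 0.006]
wrist_force: [0.7, -0.5, -0.2]
grip_width: 0.608
finger_force: 63.2
t 7.22 tcp [ 464.7 -247.9  184.2] F [ 0.7 -0.5 -0.2] grip 0.608 63.2 j6 -0.9 j [-0.54  0.09  2.05  0.    1.   -0.9 ]
y dir 0.365 tilt rv [ 0.0105 -0.0063 -0.9999]
delta tool [218.8 114.1   7.9]
```

```bash
python3 -m handwheel '[[0.5,25,13,0,0,0,0],[0.5,55,28,0,0,0,0],[0.5,85,44,0,0,0,0],[0.5,115,60,0,0,0,0],[0.5,145,75,0,0,0,0]]'|grep time
python3 -m handwheel '[[0.5,30,16,0,0,0,0],[0.5,55,29,0,0,0,0],[0.5,72,38,0,0,0,0],[0.5,75,39,0,0,0,0],[0.5,75,39,0,0,0,0]]' ; python3 -m handwheel '[[0.5,0,0,0,0,0,0],[0.5,0,0,0,0,0,0]]' | grep width; python3 d.py 493.3 -2.9 155
```

```text
time: 7.63
time: 8.05
eef_pos: [488.5, 1.5, 176.8]
orientation: [0.566, 0.824, -0.0, -0.0]
wrist_force: [0.1, -0.4, -0.0]
grip_width: 0.607
finger_force: 63.2
grip_width: 0.608
t 8.22 tcp [ 4.887e+02 -4.000e-01  1.771e+02] F [ 0.6  0.2 -0.8] grip 0.608 63.2 j6 -0.42 j [-0.05  0.03  2.12 -0.    0.99 -0.42]
y dir 0.364 tilt rv [-5.e-04 -4.e-04 -1.e+00]
delta tool [-4.   3.4 22.1]
```

```bash
python3 -m handwheel '[[0.5,-4,3.4,8,0,0,0],[0.5,-4,3.4,20,0,0,0],[0.5,-4,3.4,22,0,0,0],[0.5,-4,3.4,22,0,0,0],[0.5,-4,3.4,22,0,0,0]]'|grep eef
python3 - <<'E'
from h import *
t=cam("top");s=cam("scene")
a=cv2.resize(t["color"][180:255,235:315,::-1],(384,360),interpolation=cv2.INTER_CUBIC);b=cv2.resize(s["color"][190:265,235:315,::-1],(384,360),interpolation=cv2.INTER_CUBIC)
cv2.imwrite("pics/g2.png",np.hstack([a,b]))
p=arm.state()["eef_pos"]; print(p)
print(w2px(s,[[*p[:2],p[2]-72.3],[493.3,-2.9,61],[493.3,-2.9,70]]).round(1))
E
```

```text
eef_pos: [493.0, -2.3, 154.5]
[493.64293202  -2.1752481  155.37420795]
[[273.1 218.1]
 [273.5 227.6]
 [273.4 223.8]]
```

View pics/g2.png

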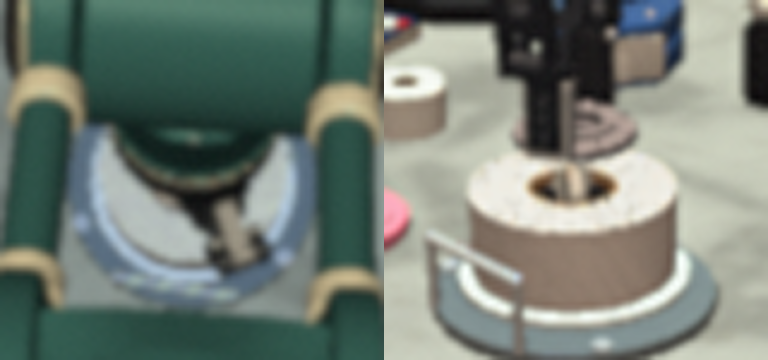

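The cap is held level about 20 mm above the hub and roughly centred (cap at crop x 576, roll at 573). I'll lower it by feel.

```bash
python3 -m handwheel '[[0.5,0.4,-0.3,4,0,0,0],[0.5,0.4,-0.3,8,0,0,0],[0.5,0.4,-0.3,11,0,0,0],[0.5,0.4,-0.3,11,0,0,0]]'|grep -E "eef|wrist"
python3 -m handwheel '[[0.5,0,0,2,0,0,0],[0.5,0,0,2,0,0,0],[0.5,0,0,2,0,0,0]]'|grep -E "eef|wrist"
python3 -m handwheel '[[0.5,0,0,1.5,0,0,0],[0.5,0,0,1.5,0,0,0]]'|grep -E "eef|wrist"; python3 d.py 493.3 -2.9 137
```

```text
eef_pos: [492.5, -1.7, 143.5]
wrist_force: [-0.5, 0.3, -1.0]
eef_pos: [493.1, -1.7, 142.3]
wrist_force: [0.6, -0.8, 0.2]
eef_pos: [493.0, -1.8, 140.8]
wrist_force: [-1.0, 0.2, -0.4]
t 9.48 tcp [493.   -1.8 140.8] F [-1.   0.2 -0.4] grip 0.606 63.2 j6 -0.42 j [-0.05  0.09  2.14 -0.    0.92 -0.42]
y dir 0.365 tilt rv [-2.e-04 -1.e-04 -1.e+00]
delta tool [-1.1 -0.1  3.8]
```

```bash
python3 -m handwheel '[[0.5,-0.8,0,1,0,0,0],[0.5,-0.8,0,1,0,0,0]]'|grep -E "eef|wrist"
python3 -m handwheel '[[0.5,0,0,1,0,0,0],[0.5,0,0,1,0,0,0]]'|grep -E "eef|wrist"
python3 -m handwheel '[[0.5,0,0,0.8,0,0,0],[0.5,0,0,0.8,0,0,0]]'|grep -E "eef|wrist"; python3 d.py 493.3 -2.9 137
```

```text
eef_pos: [493.2, -2.6, 139.7]
wrist_force: [-1.0, 0.1, -0.3]
eef_pos: [493.1, -2.5, 138.7]
wrist_force: [-1.3, 0.3, -0.1]
eef_pos: [493.1, -2.5, 137.9]
wrist_force: [-1.1, 0.5, -0.1]
t 9.98 tcp [493.1  -2.5 137.9] F [-1.1  0.5 -0.1] grip 0.611 63.3 j6 -0.42 j [-0.06  0.09  2.14  0.    0.91 -0.42]
y dir 0.365 tilt rv [-8.e-04  0.e+00 -1.e+00]
delta tool [-0.5  0.   0.9]
```

```bash
python3 -m handwheel '[[0.5,0,0,0.8,0,0,0],[0.5,0,0,0.8,0,0,0]]'|grep -E "eef|wrist"
python3 -m handwheel '[[0.5,0,0,0.5,0,0,0],[0.5,0,0,0.5,0,0,0]]'|grep -E "eef|wrist"
python3 -m handwheel '[[0.75,0,0,0,0,0,0],[0.75,0,0,0,0,0,0],[0.75,0,0,0,0,0,0]]'|grep -E "eef|wrist|width"
python3 -m handwheel '[[0.75,0,0,-10,0,0,0],[0.8,0,0,-40,0,0,0],[0.8,0,0,-80,0,0,0],[0.8,0,0,-120,0,0,0],[0.8,0,0,-140,0,0,0]]'|grep -E "eef|wrist|width"
python3 d.py 429.5 263 280
```

```text
eef_pos: [493.1, -2.5, 137.1]
wrist_force: [-3.2, 0.2, 1.8]
eef_pos: [493.2, -2.5, 136.7]
wrist_force: [-3.1, -0.2, 2.2]
eef_pos: [494.2, -2.6, 137.1]
wrist_force: [-0.2, -0.2, -0.3]
grip_width: 0.747
eef_pos: [495.6, -2.6, 283.1]
wrist_force: [1.6, -0.1, 0.7]
grip_width: 0.8
t 10.98 tcp [495.6  -2.6 283.1] F [ 1.6 -0.1  0.7] grip 0.8 0.0 j6 -0.42 j [-0.06 -0.07  2.01  0.    1.2  -0.42]
y dir 0.365 tilt rv [ 8.4e-03 -4.0e-04 -1.0e+00]
delta tool [271.7  33.    2.4]
```

```bash
python3 -m handwheel '[[0.8,30,4,0,0,0,-0.1],[0.8,65,8,0,0,0,-0.2],[0.8,100,12,0,0,0,-0.3],[0.8,135,16,0,0,0,-0.4],[0.8,165,20,0,0,0,-0.5]]'|grep time
python3 d.py 429.5 263 240
python3 - <<'E'
from h import *
t=cam("top");s=cam("scene")
a=cv2.resize(t["color"][190:240,250:303,::-1],(382,360),interpolation=cv2.INTER_CUBIC);b=cv2.resize(s["color"][190:265,235:315,::-1],(384,360),interpolation=cv2.INTER_CUBIC)
cv2.imwrite("pics/g3.png",np.hstack([a,b]))
E
```

```text
time: 11.4
t 11.4 tcp [452.7 160.5 278.1] F [ 0.7 -0.5  0.5] grip 0.799 0.0 j6 -0.58 j [ 0.29 -0.09  2.04  0.    1.19 -0.58]
y dir 0.87 tilt rv [ 0.0019  0.001  -1.    ]
delta tool [83.9 63.3 38.1]
```

View pics/g3.png

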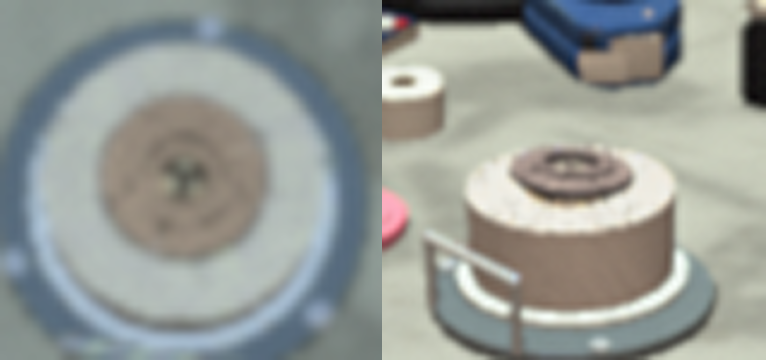

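The cap sits level on the prongs, which show through its hole at top px (275.5,214.5). Next I'll measure its exact position and approach the tool.

```bash
python3 - <<'E'
from m2 import *
for k in(20,30):
    m=fl(mask(t,(258,198,34,34),lambda i:i[...,0]-i[...,2]>k)); print(m.sum(),fit([(t,m)],lambda x:np.vstack([cyl(x,28,65,71.5),cyl(x,18,71,74)]),[493,-2],[3,3]))
E
python3 -m handwheel '[[0.8,25,20,0,0,0,-0.1],[0.8,50,40,0,0,0,-0.2],[0.8,75,58,0,0,0,-0.23],[0.8,84,63,10,0,0,-0.23],[0.8,84,63,30,0,0,-0.23]]'|grep time
python3 -m handwheel '[[0.8,0,0,0,0,0,0],[0.8,0,0,0,0,0,0]]'|grep time;python3 d.py 429.5 263 150
```

```text
332 (array([494.5 ,  -2.78]), np.float64(121.8))
time: 12.02
time: 12.18
t 12.18 tcp [429.6 259.7 245.4] F [-0.2  1.3 -0. ] grip 0.8 0.0 j6 -0.6 j [ 0.49 -0.02  2.03 -0.    1.13 -0.6 ]
y dir 1.093 tilt rv [-0.0031 -0.0024 -1.    ]
delta tool [ 1.5  3.3 95.4]Traceback (most recent call last):
  File "<stdin>", line 3, in <module>
  File "m2.py", line 6, in mask
    n,l,st,_=cv2.connectedComponentsWithStats(m); k=1+st[1:,4].argmax(); return (l==k).astype(np.uint8)
                                                      ~~~~~~~~~~~~~~~^^
ValueError: attempt to get argmax of an empty sequence
```

```bash
python3 -m handwheel '[[0.8,1.5,3.3,20,0,0,0],[0.8,1.5,3.3,45,0,0,0],[0.8,1.5,3.3,70,0,0,0],[0.8,1.5,3.3,90,0,0,0],[0.8,1.5,3.3,94,0,0,0]]'|grep -E "eef|wrist"
python3 -m handwheel '[[0.6,0,0,0,0,0,0],[0.4,0,0,0,0,0,0],[0.3,0,0,0,0,0,0],[0.2,0,0,0,0,0,0],[0.2,0,0,0,0,0,0]]'
python3 d.py 429.5 263 150
python3 -m handwheel '[[0.6,0,0,0,0,0,0],[0.6,0,0,0,0,0,0],[0.6,0,0,0,0,0,0]]' | grep -E "eef|wrist|width"
python3 d.py 429.5 263 150
```

```text
eef_pos: [429.1, 262.6, 150.1]
wrist_force: [-1.0, -0.2, 0.1]
time: 13.02
eef_pos: [430.7, 263.6, 154.6]
orientation: [0.235, 0.972, -0.001, 0.001]
wrist_force: [-2.7, -6.9, 5.1]
grip_width: 0.32
finger_force: 58.4
t 13.02 tcp [430.7 263.6 154.6] F [-2.7 -6.9  5.1] grip 0.32 58.4 j6 -0.59 j [ 0.5   0.09  2.1  -0.    0.95 -0.59]
y dir 1.096 tilt rv [ 6.0e-04 -2.7e-03 -1.0e+00]
delta tool [ 0.8 -1.1  4.6]
eef_pos: [431.1, 265.4, 154.0]
wrist_force: [-0.3, -0.3, 0.1]
grip_width: 0.604
t 13.27 tcp [431.1 265.4 154. ] F [-0.3 -0.3  0.1] grip 0.604 0.0 j6 -0.59 j [ 0.5   0.09  2.1   0.    0.94 -0.59]
y dir 1.095 tilt rv [ 0.0023  0.0016 -1.    ]
delta tool [ 0.3 -2.9  4. ]
```

```bash
python3 -m handwheel '[[0.9,0,-3.8,3,0,0,0],[0.9,0,-3.8,3,0,0,0.12],[0.9,0,-3.8,3,0,0,0.24],[0.9,0,-3.8,3,0,0,0.36],[0.9,0,-3.8,3,0,0,0.48]]'|grep -E "eef|wrist"
python3 -m handwheel '[[0.9,0,0,0,0,0,0.12],[0.9,0,0,0,0,0,0.24],[0.9,0,0,0,0,0,0.36],[0.9,0,0,0,0,0,0.48],[0.9,0,0,0,0,0,0.6]]'|grep -E "eef|wrist"
python3 -m handwheel '[[0.9,0,0,0,0,0,0.12],[0.9,0,0,0,0,0,0.24],[0.9,0,0,0,0,0,0.36],[0.9,0,0,0,0,0,0.48],[0.9,0,0,0,0,0,0.491]]'|grep -E "eef|wrist"
python3 -m handwheel '[[0.9,0,0,0,0,0,0],[0.9,0,0,0,0,0,0]]'|grep -E "eef|wrist"
python3 d.py 429.5 262 151
```

```text
eef_pos: [428.5, 261.4, 149.7]
wrist_force: [0.8, -0.5, -0.4]
eef_pos: [428.5, 261.4, 149.7]
wrist_force: [-0.2, -0.2, 0.0]
eef_pos: [428.5, 261.4, 149.7]
wrist_force: [-0.5, -0.5, 0.0]
eef_pos: [428.5, 261.4, 149.7]
wrist_force: [0.5, 0.5, -0.7]
t 14.68 tcp [428.5 261.4 149.7] F [ 0.5  0.5 -0.7] grip 0.898 0.0 j6 0.97 j [0.5  0.09 2.12 0.   0.94 0.97]
y dir -0.473 tilt rv [-0.e+00  1.e-04 -1.e+00]
delta tool [ 1.   0.6 -1.3]
```

```bash
python3 -m handwheel '[[0.6,0.5,0,0,0,0,0],[0.4,0.5,0,0,0,0,0],[0.2,0.5,0,0,0,0,0],[0.2,0.5,0,0,0,0,0],[0.2,0.5,0,0,0,0,0]]'; python3 -m handwheel '[[0.2,0,0,0,0,0,0],[0.2,0,0,0,0,0,0]]'
python3 d.py 429.5 262 151
```

```text
time: 15.1
eef_pos: [428.7, 261.9, 149.8]
orientation: [0.854, 0.521, -0.0, -0.0]
wrist_force: [-0.6, 0.6, -0.4]
grip_width: 0.326
finger_force: 60.5
time: 15.27
eef_pos: [428.7, 261.9, 149.8]
orientation: [0.854, 0.521, -0.0, -0.0]
wrist_force: [-0.3, 1.5, 1.1]
grip_width: 0.319
finger_force: 60.6
t 15.27 tcp [428.7 261.9 149.8] F [-0.3  1.5  1.1] grip 0.319 60.6 j6 0.97 j [0.5  0.09 2.11 0.   0.94 0.97]
y dir -0.476 tilt rv [-3.e-04  0.e+00 -1.e+00]
delta tool [ 0.5  0.7 -1.2]
```

```bash
python3 -m handwheel '[[0.2,0,0,-5,0,0,0],[0.2,0,0,-15,0,0,0],[0.2,0,0,-30,0,0,0],[0.2,0,0,-45,0,0,0],[0.2,0,0,-60,0,0,0]]'|grep -E "eef|wrist|width"
python3 -m handwheel '[[0.2,0,0,-20,0,0,0],[0.2,0,0,-35,0,0,0],[0.2,0,0,-45,0,0,0],[0.2,0,0,-45,0,0,0],[0.2,0,0,-45,0,0,0]]'|grep -E "eef|wrist|width"
python3 d.py 493.3 -2.6 250
python3 - <<'E'
from h import *
t=cam("top");s=cam("scene")
b=cv2.resize(s["color"][130:245,120:220,::-1],(520,598),interpolation=cv2.INTER_CUBIC)
cv2.imwrite("pics/g4.png",b)
p=arm.state()["eef_pos"]; print(p); x=np.array([.458,.889,0])
print("tcp axis low/high",w2px(s,[p+[0,0,-134],p+[0,0,-100]]).round(1).tolist()," +2.4x",w2px(s,[p+[0,0,-134]+2.4*x,p+[0,0,-100]+2.4*x]).round(1).tolist())
E
```

```text
eef_pos: [428.7, 261.7, 210.8]
wrist_force: [1.2, 0.1, -2.0]
grip_width: 0.321
eef_pos: [429.0, 262.0, 255.4]
wrist_force: [0.5, 0.2, -3.2]
grip_width: 0.323
t 16.1 tcp [429.  262.  255.4] F [ 0.5  0.2 -3.2] grip 0.323 60.4 j6 0.97 j [ 0.5  -0.03  2.02 -0.    1.15  0.97]
y dir -0.476 tilt rv [ 1.2e-03  6.0e-04 -1.0e+00]
delta tool [-205.7  178.4    5.3]
[428.14454758 261.5184006  253.66271989]
tcp axis low/high [[169.0, 185.8], [167.6, 172.0]]  +2.4x [[168.8, 185.4], [167.4, 171.7]]
```

View pics/g4.png

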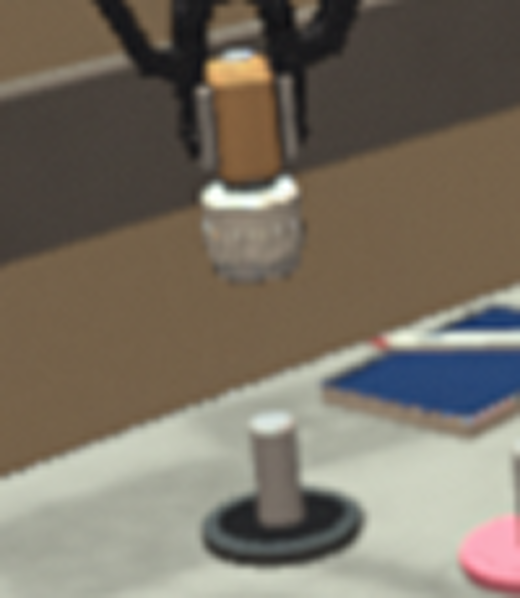

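The tool is gripped straight and clear of the stand; the post top is at scene px (171.7,210.8). I'll move over the hub.

```bash
python3 -m handwheel '[[0.2,-22,19,0,0,0,0],[0.2,-47,41,0,0,0,0],[0.2,-73,63,0,0,0,0],[0.2,-99,85,0,0,0,0],[0.2,-125,107,0,0,0,0]]'|grep -E "eef|wrist|width"
python3 -m handwheel '[[0.2,-25,22,0,0,0,0],[0.2,-50,43,0,0,0,0],[0.2,-70,60,0,0,0,0],[0.2,-81,70,10,0,0,0],[0.2,-81,70,20,0,0,0]]'|grep -E "eef|wrist|width"
python3 -m handwheel '[[0.2,0,0,0,0,0,0],[0.2,0,0,0,0,0,0]]'|grep -E "eef|wrist|width"
python3 d.py 492.4 -4.4 220
python3 - <<'E'
from m2 import *
def ray(c,u,v): 
    a=px2w(c,u,v,59);return a
print("post scene",px2w(s,171.7,210.8,59).round(1))
w=t["color"][228:256,150:185].astype(int).sum(2)
print("post top:");print((w//3).tolist() if 0 else '')
m=np.zeros((420,560),np.uint8); m[228:256,152:184]=(t["color"].astype(int).sum(2)>300)[228:256,152:184]
n,l,st,ce=cv2.connectedComponentsWithStats(m);print([(st[i].tolist(),ce[i].round(1).tolist(),px2w(t,*ce[i],59).round(1)) for i in range(1,n)])
cv2.imwrite("pics/g5.png",np.hstack([cv2.resize(s["color"][130:265,235:315,::-1],(355,600),interpolation=cv2.INTER_CUBIC),cv2.resize(t["color"][225:260,147:190,::-1],(440,600),interpolation=cv2.INTER_CUBIC)]))
E
```

```text
eef_pos: [465.8, 100.3, 253.2]
wrist_force: [0.2, -0.5, -2.5]
grip_width: 0.322
eef_pos: [492.3, -5.1, 233.9]
wrist_force: [0.1, -0.7, -2.7]
grip_width: 0.319
eef_pos: [490.2, -1.9, 232.7]
wrist_force: [-0.4, 0.7, -2.2]
grip_width: 0.319
t 17.2 tcp [490.2  -1.9 232.7] F [-0.4  0.7 -2.2] grip 0.319 60.5 j6 0.42 j [-0.05 -0.03  2.06  0.    1.11  0.42]
y dir -0.476 tilt rv [-4.7e-03  8.0e-04 -1.0e+00]
delta tool [-1.2  3.2 12.7]
post scene [423.4 255.1  59. ]
post top:

[([152, 228, 32, 28, 210], [161.7, 236.4], array([440.3, 268.7,  59. ])), ([160, 238, 10, 9, 65], [164.6, 241.6], array([427.9, 261.4,  59. ])), ([179, 250, 5, 6, 18], [181.7, 253.2], array([400.6, 219.2,  59. ]))]
```

View pics/g5.png

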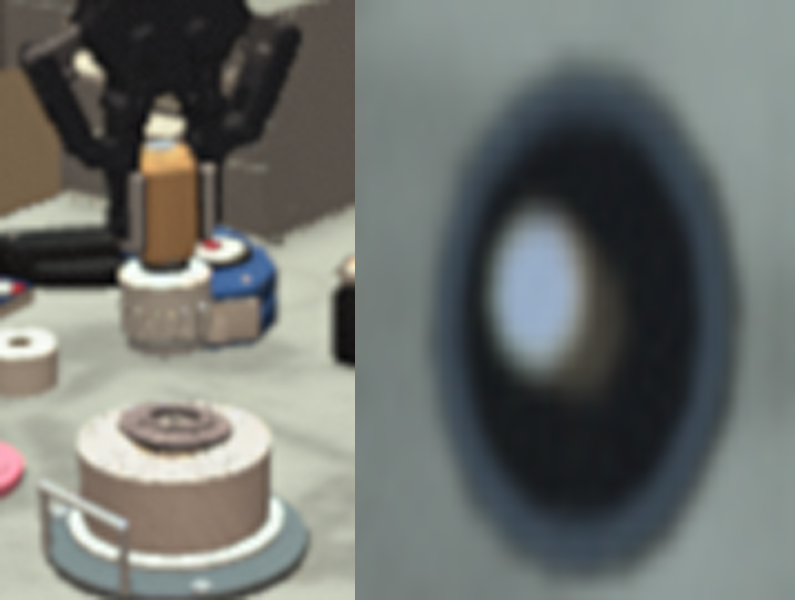

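The post top from the top camera is at (428,261). In the scene view the tool is about 3 mm left of the cap's axis, which agrees with the computed delta. I'll correct that and descend by feel.

```bash
python3 -m handwheel '[[0.2,-1.2,3.2,8,0,0,0],[0.2,-1.2,3.2,16,0,0,0],[0.2,-1.2,3.2,18,0,0,0],[0.2,-1.2,3.2,18,0,0,0],[0.2,-1.2,3.2,18,0,0,0]]'|grep -E "eef|wrist|width"
python3 -m handwheel '[[0.2,0,0,0,0,0,0],[0.2,0,0,0,0,0,0]]'|grep -E "eef|wrist|width"; python3 d.py 492.4 -4.4 210
```

```text
eef_pos: [493.7, -4.6, 216.3]
wrist_force: [-0.3, 0.5, -1.6]
grip_width: 0.321
eef_pos: [494.3, -4.8, 217.1]
wrist_force: [0.3, -0.5, -2.6]
grip_width: 0.319
t 17.88 tcp [494.3  -4.8 217.1] F [ 0.3 -0.5 -2.6] grip 0.319 60.5 j6 0.42 j [-0.06 -0.01  2.08  0.    1.07  0.42]
y dir -0.476 tilt rv [ 6.e-04 -0.e+00 -1.e+00]
delta tool [-0.5 -1.9  7.1]
```

```bash
python3 -m handwheel '[[0.2,-0.5,-1.9,2,0,0,0],[0.2,-0.5,-1.9,4,0,0,0],[0.2,-0.5,-1.9,5,0,0,0],[0.2,-0.5,-1.9,5,0,0,0]]'|grep -E "eef|wrist"
for i in 1 ; do python3 -m handwheel '[[0.2,0,0,1,0,0,0],[0.2,0,0,2,0,0,0],[0.2,0,0,2,0,0,0]]'|grep -E "eef|wrist"; done
python3 d.py 492.4 -4.4 210
```

```text
eef_pos: [491.8, -4.4, 211.4]
wrist_force: [0.6, 0.5, -2.6]
eef_pos: [492.0, -4.4, 209.6]
wrist_force: [0.4, -0.2, -2.0]
t 18.47 tcp [492.   -4.4 209.6] F [ 0.4 -0.2 -2. ] grip 0.319 60.5 j6 0.42 j [-0.06 -0.    2.09 -0.    1.06  0.42]
y dir -0.476 tilt rv [-3.e-04  0.e+00 -1.e+00]
delta tool [ 0.2  0.3 -0.4]
```

```bash
for i in 1 2 3 4; do python3 -m handwheel '[[0.2,0,0,1,0,0,0],[0.2,0,0,1,0,0,0]]'|grep -E "eef|wrist"; done
```

```text
eef_pos: [492.1, -4.4, 208.6]
wrist_force: [0.1, -0.0, -2.2]
eef_pos: [492.0, -4.4, 207.6]
wrist_force: [0.6, 1.1, -1.7]
eef_pos: [492.0, -4.4, 206.6]
wrist_force: [-0.4, -0.7, -2.2]
eef_pos: [492.0, -4.4, 205.6]
wrist_force: [0.6, -0.2, -2.2]
```

```bash
for i in 1 2 3 ; do python3 -m handwheel '[[0.2,0,0,1,0,0,0],[0.2,0,0,1,0,0,0]]'|grep -E "eef|wrist"; done
```

```text
eef_pos: [492.0, -4.4, 204.6]
wrist_force: [-0.0, -0.4, -2.0]
eef_pos: [492.0, -4.4, 203.6]
wrist_force: [-0.1, -0.5, -2.6]
eef_pos: [492.0, -4.4, 202.6]
wrist_force: [-0.7, 0.4, -2.2]
```

```bash
for i in 1 2 3 4; do python3 -m handwheel '[[0.2,0,0,1,0,0,0],[0.2,0,0,1,0,0,0]]'|grep -E "eef|wrist"; done
```

```text
eef_pos: [492.0, -4.4, 201.6]
wrist_force: [-0.6, -0.8, -2.2]
eef_pos: [492.0, -4.4, 200.6]
wrist_force: [-0.1, 0.3, -2.2]
eef_pos: [492.0, -4.4, 199.6]
wrist_force: [0.1, -0.0, -2.1]
eef_pos: [492.0, -4.4, 198.6]
wrist_force: [-0.8, 0.7, -1.9]
```

```bash
for i in 1 2 3; do python3 -m handwheel '[[0.2,0,0,1,0,0,0],[0.2,0,0,1,0,0,0]]'|grep -E "eef|wrist"; done
```

```text
eef_pos: [492.1, -4.4, 197.6]
wrist_force: [-0.4, -1.1, -2.4]
eef_pos: [492.0, -4.4, 196.6]
wrist_force: [-0.3, -0.2, -2.9]
eef_pos: [492.1, -4.4, 195.8]
wrist_force: [-0.1, -0.3, -0.7]
```

```bash
for i in 1 2 3; do python3 -m handwheel '[[0.2,0,0,0.6,0,0,0],[0.2,0,0,0.6,0,0,0]]'|grep -E "eef|wrist"; done; python3 d.py | tail -1
```

```text
eef_pos: [492.2, -4.4, 195.3]
wrist_force: [-1.0, 0.4, -0.6]
eef_pos: [492.2, -4.4, 194.8]
wrist_force: [-0.3, 0.2, -0.0]
eef_pos: [492.3, -4.4, 194.3]
wrist_force: [0.2, 1.2, 0.8]
y dir -0.476 tilt rv [ 5.e-04  0.e+00 -1.e+00]
```

```bash
for i in 1 2 3; do python3 -m handwheel '[[0.2,0,0,0.8,0,0,0],[0.2,0,0,0.8,0,0,0]]'|grep -E "eef|wrist"; done; python3 d.py | tail -1
```

```text
eef_pos: [492.3, -4.4, 193.7]
wrist_force: [-2.3, -0.6, 4.8]
eef_pos: [492.2, -4.6, 192.6]
wrist_force: [-1.7, 0.5, 1.8]
eef_pos: [492.2, -4.6, 191.6]
wrist_force: [-1.3, -0.8, 3.1]
y dir -0.476 tilt rv [ 3.e-04 -3.e-04 -1.e+00]
```

```bash
for i in 1 2 3; do python3 -m handwheel '[[0.2,0,0,0.6,0,0,0],[0.2,0,0,0.6,0,0,0]]'|grep -E "eef|wrist"; done; python3 d.py | tail -1
```

```text
eef_pos: [492.2, -4.6, 191.1]
wrist_force: [-1.1, -0.7, 3.9]
eef_pos: [492.1, -4.4, 190.2]
wrist_force: [0.1, -0.2, -2.0]
eef_pos: [492.2, -4.4, 189.7]
wrist_force: [-1.1, -0.9, 2.1]
y dir -0.476 tilt rv [ 1.e-04  1.e-04 -1.e+00]
```

```bash
for i in 1 2; do python3 -m handwheel '[[0.2,0,0,0.4,0,0,0],[0.2,0,0,0.4,0,0,0]]'|grep -E "eef|wrist"; done
```

```text
eef_pos: [492.2, -4.4, 189.5]
wrist_force: [-0.9, -0.7, 4.2]
eef_pos: [492.2, -4.4, 189.1]
wrist_force: [-0.9, -1.1, 4.8]
```

```bash
for i in 1 2; do python3 -m handwheel '[[0.2,0,0,0.4,0,0,0],[0.2,0,0,0.4,0,0,0]]'|grep -E "eef|wrist"; done
```

```text
eef_pos: [492.2, -4.4, 188.8]
wrist_force: [-1.5, -0.1, 5.0]
eef_pos: [492.2, -4.4, 188.5]
wrist_force: [-1.8, -1.2, 5.6]
```

```bash
for i in 1 2; do python3 -m handwheel '[[0.2,0,0,0.4,0,0,0],[0.2,0,0,0.4,0,0,0]]'|grep -E "eef|wrist"; done
```

```text
eef_pos: [492.2, -4.4, 188.2]
wrist_force: [-2.8, -1.0, 6.5]
eef_pos: [492.2, -4.4, 188.1]
wrist_force: [-4.1, -0.8, 8.6]
```

```bash
for i in 1; do python3 -m handwheel '[[0.2,0,0,0.4,0,0,0],[0.2,0,0,0.4,0,0,0],[0.2,0,0,0.4,0,0,0]]'|grep -E "eef|wrist"; done
```

```text
eef_pos: [492.3, -4.4, 188.0]
wrist_force: [-3.7, -0.3, 9.5]
```

```bash
for i in 1 2; do python3 -m handwheel '[[0.2,0,0,0.25,0,0,0],[0.2,0,0,0.25,0,0,0]]'|grep -E "eef|wrist"; done
```

```text
eef_pos: [492.3, -4.4, 187.9]
wrist_force: [-4.4, -1.6, 10.3]
eef_pos: [492.3, -4.4, 187.8]
wrist_force: [-4.8, -0.5, 13.1]
```

Pressed to about 15 N: the force peaked over the prongs, dropped, then climbed steeply at the stop. I'll retract and check the cap.

```bash
python3 -m handwheel '[[0.2,0,0,-4,0,0,0],[0.2,0,0,-10,0,0,0],[0.2,0,0,-25,0,0,0],[0.2,0,0,-45,0,0,0],[0.2,0,0,-65,0,0,0]]'|grep -E "eef|wrist"
python3 d.py 428.2 261.2 253
python3 -m handwheel '[[0.2,20,-18,0,0,0,0],[0.2,45,-40,0,0,0,0],[0.2,70,-62,0,0,0,0],[0.2,95,-84,0,0,0,0],[0.2,120,-106,0,0,0,0]]'|grep -E "eef|wrist"
python3 - <<'E'
from h import *
t=cam("top");s=cam("scene")
a=cv2.resize(t["color"][190:240,250:303,::-1],(382,360),interpolation=cv2.INTER_CUBIC);b=cv2.resize(s["color"][190:265,235:315,::-1],(384,360),interpolation=cv2.INTER_CUBIC)
cv2.imwrite("pics/g6.png",np.hstack([a,b]))
E
python3 d.py 428.2 261.2 253
```

```text
eef_pos: [490.9, -4.2, 250.4]
wrist_force: [0.7, 0.0, -1.5]
t 24.3 tcp [490.9  -4.2 250.4] F [ 0.7  0.  -1.5] grip 0.32 60.5 j6 0.42 j [-0.06 -0.04  2.05  0.    1.14  0.42]
y dir -0.476 tilt rv [-3.6e-03  5.0e-04 -1.0e+00]
delta tool [ 207.2 -177.4   -2.2]
eef_pos: [451.7, 152.0, 250.6]
wrist_force: [0.7, 0.5, -2.0]
t 24.82 tcp [451.  154.5 250.5] F [ 0.2 -0.9 -1.9] grip 0.321 60.6 j6 0.75 j [ 0.28 -0.07  2.07  0.    1.14  0.75]
y dir -0.472 tilt rv [-0.0021  0.0019 -1.    ]
delta tool [ 84.7 -68.8  -2.2]
```

View pics/g6.png

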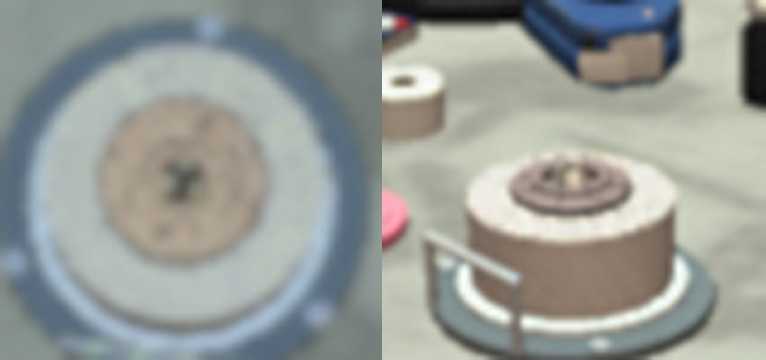

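```bash
python3 - <<'E'
from h import *
s=cam("scene")
a=cv2.imread("pics/g3.png")[:,382:];b=cv2.imread("pics/g6.png")[:,382:]
tp=a[172:206,505:640][:, :] if 0 else a[165:206,120:260]
for nm,(y0,y1,x0,x1) in dict(capfront=(178,206,130,252),rollfront=(205,232,90,290)).items():
    r=cv2.matchTemplate(b,a[y0:y1,x0:x1],cv2.TM_CCOEFF_NORMED); _,v,_,l=cv2.minMaxLoc(r); print(nm,"shift px",(l[0]-x0)/4.8,(l[1]-y0)/4.8,v)
w=w2px(s,[[473,-22,65],[473,-22,57],[473,-22,60]]);print((w-w[0]).round(2).tolist())
E
python3 -m handwheel '[[0.2,25,-21,0,0,0,0],[0.2,50,-42,0,0,0,0],[0.2,70,-58,0,0,0,0],[0.2,82,-67,-2,0,0,0],[0.2,82,-67,-2,0,0,0]]'|grep -E "eef|wrist"
python3 -m handwheel '[[0.2,0,0,0,0,0,0],[0.2,0,0,0,0,0,0]]'|grep -E "eef|wrist"
python3 d.py 427.8 260.7 210
```

```text
capfront shift px -0.8333333333333334 3.125 0.9252228140830994
rollfront shift px 0.0 2.0833333333333335 0.9614492058753967
[[0.0, 0.0], [0.07, 3.43], [0.04, 2.15]]
eef_pos: [430.7, 255.9, 253.1]
wrist_force: [0.1, -0.1, -1.5]
eef_pos: [431.0, 253.2, 252.8]
wrist_force: [0.1, -0.6, -2.6]
t 25.45 tcp [431.  253.2 252.8] F [ 0.1 -0.6 -2.6] grip 0.321 60.5 j6 0.96 j [ 0.48 -0.03  2.03 -0.    1.15  0.96]
y dir -0.477 tilt rv [-9.0e-04 -1.2e-03 -1.0e+00]
delta tool [ 5.2 -6.2 42.8]
```

The cap's front edge dropped about 7.3 mm (5 mm would only reach the barbs) and the roll sank about 4.5 mm with it, so the cap is clicked home. Next I'll return the tool.

```bash
python3 -m handwheel '[[0.2,5,-6,10,0,0,0],[0.2,5,-6,25,0,0,0],[0.2,5,-6,40,0,0,0],[0.2,5,-6,45,0,0,0],[0.2,5,-6,45,0,0,0]]'|grep -E "eef|wrist"
python3 -m handwheel '[[0.2,0,0,0,0,0,0],[0.2,0,0,0,0,0,0],[0.2,0,0,0,0,0,0]]'|grep -E "eef|wrist"
python3 d.py 427.6 260.3 185
```

```text
eef_pos: [426.5, 260.3, 206.0]
wrist_force: [-0.9, -0.5, -2.1]
eef_pos: [428.6, 261.8, 209.5]
wrist_force: [0.8, 1.1, -2.4]
t 26.12 tcp [428.6 261.8 209.5] F [ 0.8  1.1 -2.4] grip 0.319 60.7 j6 0.98 j [0.5  0.02 2.07 0.   1.06 0.98]
y dir -0.476 tilt rv [ 1.7e-03  9.0e-04 -1.0e+00]
delta tool [-1.8 -0.2 24.5]
```

```bash
python3 -m handwheel '[[0.2,-1.6,0,6,0,0,0],[0.2,-1.6,0,14,0,0,0],[0.2,-1.6,0,20,0,0,0],[0.2,-1.6,0,24,0,0,0],[0.2,-1.6,0,24,0,0,0]]'|grep -E "eef|wrist"
python3 -m handwheel '[[0.2,0,0,3,0,0,0],[0.2,0,0,6,0,0,0],[0.2,0,0,9,0,0,0],[0.2,0,0,9,0,0,0]]'|grep -E "eef|wrist"
python3 d.py 427.6 260.3 150
```

```text
eef_pos: [426.1, 259.6, 182.7]
wrist_force: [0.5, 0.3, -2.3]
eef_pos: [426.8, 260.0, 174.8]
wrist_force: [-0.5, 0.1, -3.7]
t 26.87 tcp [426.8 260.  174.8] F [-0.5  0.1 -3.7] grip 0.32 60.7 j6 0.97 j [0.5  0.05 2.1  0.   0.99 0.97]
y dir -0.476 tilt rv [-9.e-04 -5.e-04 -1.e+00]
delta tool [ 0.6  0.6 24.8]
```

```bash
python3 -m handwheel '[[0.2,0.4,0.5,5,0,0,0],[0.2,0.4,0.5,11,0,0,0],[0.2,0.4,0.5,17,0,0,0],[0.2,0.4,0.5,21,0,0,0],[0.2,0.4,0.5,22,0,0,0]]'|grep -E "eef|wrist"
python3 -m handwheel '[[0.2,0,0,1,0,0,0],[0.2,0,0,1.5,0,0,0],[0.2,0,0,1.5,0,0,0]]'|grep -E "eef|wrist"
python3 -m handwheel '[[0.2,0,0,0.8,0,0,0],[0.2,0,0,0.8,0,0,0]]'|grep -E "eef|wrist"
```

```text
eef_pos: [427.0, 259.9, 152.1]
wrist_force: [0.2, -0.4, -2.5]
eef_pos: [427.8, 260.4, 152.0]
wrist_force: [-0.8, 0.9, -2.0]
eef_pos: [427.9, 260.4, 151.3]
wrist_force: [-0.6, 0.6, -2.1]
```

```bash
python3 -m handwheel '[[0.2,0,0,0.8,0,0,0],[0.2,0,0,0.8,0,0,0]]'|grep -E "eef|wrist"
python3 -m handwheel '[[0.2,0,0,0.6,0,0,0],[0.2,0,0,0.6,0,0,0]]'|grep -E "eef|wrist"
python3 -m handwheel '[[0.2,0,0,0.4,0,0,0],[0.2,0,0,0.4,0,0,0]]'|grep -E "eef|wrist"
python3 -m handwheel '[[0.2,0,0,0.4,0,0,0],[0.2,0,0,0.4,0,0,0]]'|grep -E "eef|wrist"
```

```text
eef_pos: [427.8, 260.3, 150.4]
wrist_force: [0.3, -0.4, -2.5]
eef_pos: [427.8, 260.3, 149.9]
wrist_force: [0.3, 0.1, -1.2]
eef_pos: [427.9, 260.3, 149.8]
wrist_force: [-0.6, -1.3, 1.7]
eef_pos: [427.9, 260.4, 149.8]
wrist_force: [-2.5, -1.4, 5.5]
```

It's resting on the post at the original height (149.8). I'll ease the load, release and withdraw.

```bash
python3 -m handwheel '[[0.2,0,0,-0.7,0,0,0],[0.2,0,0,-0.7,0,0,0],[0.5,0,0,-0.7,0,0,0],[0.8,0,0,-0.7,0,0,0],[0.8,0,0,-0.7,0,0,0]]'|grep -E "eef|wrist|width"
python3 -m handwheel '[[0.8,0,0,0,0,0,0],[0.8,0,0,-20,0,0,0],[0.8,0,0,-45,0,0,0],[0.8,0,0,-75,0,0,0],[0.8,0,0,-110,0,0,0]]'|grep -E "eef|wrist"
python3 -m handwheel '[[0.8,-40,0,-25,0,0,0],[0.8,-80,0,-50,0,0,0],[0.8,-120,0,-50,0,0,0],[0.8,-150,0,-50,0,0,0],[0.8,-150,0,-50,0,0,0]]'|grep -E "eef|wrist"
python3 - <<'E'
from h import *
t=cam("top");s=cam("scene")
cv2.imwrite("pics/g7.png",np.hstack([cv2.resize(t["color"][100:310,100:420,::-1],(457,300)),cv2.resize(s["color"][150:340,100:320,::-1],(343,296)).copy() if 0 else cv2.resize(s["color"][150:340,100:320,::-1],(343,300))]))
print(arm.state()["time"])
E
```

```text
eef_pos: [427.9, 260.4, 149.7]
wrist_force: [-0.0, -0.0, 0.2]
grip_width: 0.735
eef_pos: [426.7, 259.7, 259.1]
wrist_force: [-0.2, 0.4, -0.2]
eef_pos: [356.6, 123.2, 310.2]
wrist_force: [0.3, 0.8, -0.4]
29.7167
```

View pics/g7.png

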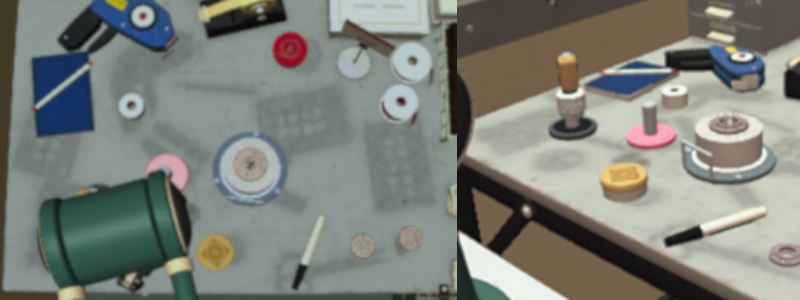

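The tool stands upright on the dark stand (scene crop about (570,95)). The cap is seated on the roll at (730,125), and everything else is where it was. Handing in.

```bash
python3 -m handwheel '[[0.8,0,0,0,0,0,0],[0.8,0,0,0,0,0,0]]'|grep wrist; python3 -c "
from plant import arm
print(arm.hand_in())"
```

```text
wrist_force: [-0.5, 0.7, 0.2]
the job is handed in; nothing more can be done
None
```

The cap is on the hub and pressed home with the seating tool to about 15 N, the pictures show it seated, the tool is back upright on its stand, and the job was handed in at about 30 s; the hand-in returned no verdict.

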